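Present the square jar to the reader and hold the carousel

ROBOT

A 7-joint arm with a two-finger parallel gripper is mounted at the origin on the work surface. World frame = base frame: x ahead of the robot, y to its left, z up, the work surface at z = 0. Lengths are in m, angles in rad, forces in N, time in s.
With the tool pointing down it reaches from about 0.4 to 0.9 m from the base axis. Payload 5.5 kg.
Tool frame: the origin (TCP) lies midway between the tips of the shut fingers; the grasp point (between the pads) lies 19 mm behind it (manip.grip_depth is the distance from the TCP to the grasp point, in m); z points along the fingers, y is the line along which they close (so a half turn about z gives the same grasp; the last joint's range is limited). The gripper opens to 92 mm and grips with 3 to 60 N. Pads are 19 mm wide; open, the fingers measure 130 mm over their backs; the gripper's body (75 mm by 190 mm) begins 47 mm behind the grasp point.
Start: joints at [1.485, 0.501, -0.427, 1.55, 0.221, 1.138, -0.21], TCP at [0.222, -0.611, 0.227] pointing down, gripper open.
Joint ranges: [-2.88, 2.88], [-0.31, 2.03], [-1.54, 1.56], [0.2, 2.42], [-1.41, 4.55], [0.19, 2.02], [-2.57, 2.57]. Speed limits (rad/s): [2.57, 2.57, 3.14, 3.14, 3.14, 3.14, 3.14].

INTERFACE

Orientations are given as a unit quaternion [x, y, z, w].
In Python, from bench import manip, effector, viewer gives the robot as it stands. Calls block until the motion is done:
- manip.move_pose(position, orientation): joint-space move of the TCP to a pose.
- manip.servo_line(position, ori=None, vel=0.15): straight line of the TCP; ori=None keeps the orientation; vel is the mean speed in m/s.
- manip.movej(angles): joint-space move.
- effector.open_jaws() and effector.close(f_grip=None): open the fingers fully, or close them until they stop; f_grip is the grip in N (None keeps the last).
- manip.sleep(seconds).
- manip.solve_ik(position, orientation): joint angles nearest the present ones, or None.
- viewer.get_image(name): name is "scene" or "top" or "wrist"; returns the picture (420x560x3 uint8, red, green, blue); there is no depth.
- viewer.get_calibration(name): a dict with "vfov" (degrees; the focal length in pixels is half the picture's height over the tangent of half this angle, whatever the lens; pixels are square), "cx", "cy" (the principal point, pixels), "dist_coeffs" ([k1, k2, p1, p2, k3] as OpenCV has them; the pictures are not rectified), "eye" and "attitude" of the camera in the world. Camera axes: x right, y down, z forward; pixel columns grow to the right and rows downward; lengths in m; the calibration is good to about 2 mm. A picture is of the moment at which its call begins: read the wrist's pose just before it. get_calibration takes no time and is no camera call; for the wrist camera it gives the pose at the moment of the call.
A pose or a line that the arm cannot do raises manip.PlanningError and nothing moves.
- manip.hand_in(): hands the job in; it is judged then, once.
Readings, each from a call of its own:
- manip.current_clock(): time.
- manip.current_q(): joint angles.
- manip.current_joint_velocities(): joint speeds.
- manip.current_tau(): joint torques, N m.
- manip.current_tool_pos(): TCP position.
- manip.current_tcp_rot(): TCP orientation.
- manip.current_force(): force on the tool from outside, world axes, zero at the start.
- manip.current_wrist_torque(): the same for the moment, N m.
- manip.current_finger_gap(): finger opening in m.
- manip.current_gripper_force(): force on a finger pad.
Only numpy, scipy, OpenCV 4.12 (cv2) and the standard library are available. Lean on these libraries where they do the work, as an engineer would, in place of code of your own. Each camera call takes 0.05 s, during which the arm holds its last target. There are 200 camera calls.

TASK

Take the black bar handle on top of the reagent carousel and gently turn the carousel by it until the one square jar stands squarely in front of the small white reader on the carousel's stand, then hold the carousel still there for at least three seconds while the jar is read: the program finishes with the gripper still firmly gripping the handle. You may let go and grip again on the way, but do not touch the jars or the round deck, keep all four jars upright in their pockets, and leave the things lying around the carousel where they are.

Things in the scene. Friction and masses are not known exactly. Their poses are not given: they have to be found in the camera images.
- stand: fixed grey stand under the carousel; round foot 230 mm across, 20 mm high. Origin on the carousel's vertical axis, at the table surface. Its -x axis points along a tongue to the white reader (36 x 54 mm, top 85 mm above the table, from 164 to 202 mm from the axis), which looks back at the axis. Spot and yaw vary
- reader_window (a point): middle of the dark reading window on the reader's inner face, 165 mm from the carousel's axis in the stand's -x direction, 60 mm above the table
- read_point (a point): point fixed to the stand, 90 mm from the axis towards the reader, 34 mm above the table (deck level): where the middle of the square jar's underside belongs
- turntable: the carousel: turns both ways, 12 rad each way, about the vertical axis through its origin, on a light bearing (0.03 N m of friction; stays where it is left once stopped). Origin on the axis, 22 mm above the table; its x axis runs along the bar handle. A steel column 24 mm across (44 mm at the foot) carries the handle
- deck: round grey plastic deck of the carousel, fixed to the turntable (same origin and axes): 266 mm across, 12 mm thick (top 34 mm above the table), with four square pockets, 53 mm inside with walls 26 mm high, centred 90 mm from the axis on its +x, +y, -x and -y axes. A jar stands in each; which jar stands in which pocket varies
- hub_handle: black bar handle across the top of the column, fixed to the turntable: 64 mm long (its x axis), 16 mm wide (y), 32 mm high; origin in the centre of its underside, 110 mm above the table; top 142 mm above the table
- handle_grip (a point): middle of the bar handle, on the carousel's axis, 128 mm above the table: where to grip, from above, across the 16 mm width
- square_jar: THE jar to present: the only one with a square body (50 x 50 mm), white with a round black cap (34 mm), 78 mm high in all. Loose in its pocket with 1.5 mm play. Origin: centre of its underside
- round_jar_a: round white jar, 50 mm across, black cap, 78 mm high, loose in its pocket. Origin: centre of its underside
- round_jar_b: round white jar like round_jar_a, 78 mm high
- short_jar: round white jar, 50 mm across, black cap, 62 mm high, loose in its pocket. Origin: centre of its underside
- pipette: bystander: white and grey hand pipette, 230 mm long, 26 mm thick, lying along its x axis on the table
- tip_box: bystander: grey box of pipette tips, 120 x 82 mm, 55 mm high, on the table
- beaker: bystander: glass beaker, 68 mm across, 85 mm high, on the table
Things that resemble listed ones, but are neither listed nor needed, are in the scene too. What is shaped like the round_jar_a but green is not meant. What is shaped like the round_jar_b but green is not meant.

How it is judged:
By the outcome, as a careful person would: the job done as asked, in the order asked, and still so for the second after the job is handed in, while the arm keeps its last pose, push and grip.
It also fails if it takes over 54 s, if anything falls off the work surface, if the arm or the gripper's body presses on something with over 40 N, if the wrist force passes 120 N, or if a joint passes its speed limit or range.

## Working session

There is one attempt and no reset: what is moved stays moved. The work goes in short steps, each a Python script; the robot and the scene stay as the last script left them, time stands still between calls to the robot, and variables do not carry over. Pictures are saved under pics/ and viewed, at most 10 in all, crops included, and the job is handed in when it is done.

```bash
ls; mkdir -p pics; python3 - <<'E'
from bench import manip, effector, viewer
import cv2
for n in("scene","top"):
    cv2.imwrite(f"pics/{n}0.png",viewer.get_image(n)[:,:,::-1]); print(n,viewer.get_calibration(n))
print(manip.current_clock(),manip.current_tcp_rot())
E
```

```text
pics
scene {'vfov': 54.017829391465156, 'cx': 277.99858855568465, 'cy': 203.10246928324258, 'dist_coeffs': array([-0.10576638,  0.        ,  0.        ,  0.        ,  0.        ]), 'eye': array([0.84305462, 0.48816687, 0.79038442]), 'attitude': array([ 0.28366903,  0.89975666, -0.3138578 , -0.10706598])}
top {'vfov': 43.66173530225088, 'cx': 284.30975685089123, 'cy': 210.28814510800152, 'dist_coeffs': array([-0.11943616,  0.        ,  0.        ,  0.        ,  0.        ]), 'eye': array([0.37362782, 0.0173876 , 1.25055871]), 'attitude': array([-0.70267807,  0.70923901, -0.02717231,  0.04985203])}
0.1 [ 9.84827828e-01  1.73532019e-01 -1.12121492e-04 -8.80272933e-04]
```

View pics/scene0.png

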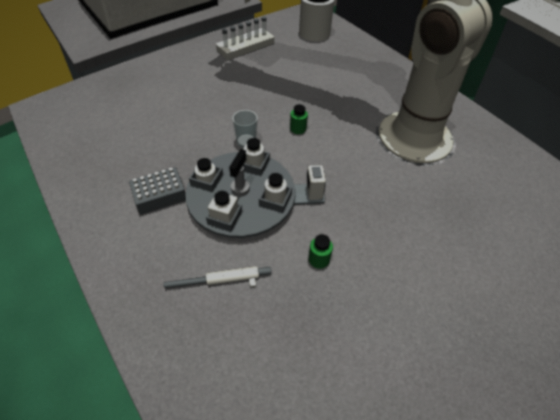

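View pics/top0.png

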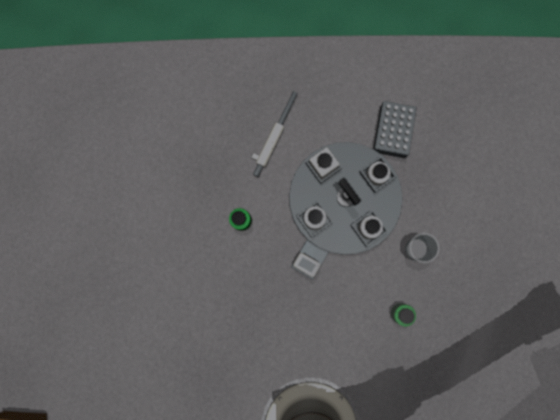

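The scene picture shows the carousel at (240,193), the square jar at (223,207) and the reader at (316,182). In the top picture the square jar is at (324,161), the handle at (348,192), the reader at (309,262) and the deck centre near (345,198). Next I'll measure these points.

```bash
cat > h.py <<'E'
import numpy as np, cv2
from scipy.spatial.transform import Rotation as R
def K(c,h=420):
    f=h/2/np.tan(np.radians(c["vfov"])/2); return np.array([[f,0,c["cx"]],[0,f,c["cy"]],[0,0,1]])
def ray(c,uv):
    p=cv2.undistortPoints(np.array(uv,float).reshape(-1,1,2),K(c),c["dist_coeffs"]).reshape(-1,2)
    d=np.c_[p,np.ones(len(p))]; return R.from_quat(c["attitude"]).apply(d)
def plane(c,uv,z):
    d=ray(c,uv); return (c["eye"]+d*((z-c["eye"][2])/d[:,2])[:,None])[:,:2]
def proj(c,P):
    r=R.from_quat(c["attitude"]).inv(); 
    return cv2.projectPoints(r.apply(np.array(P,float)-c["eye"]),np.zeros(3),np.zeros(3),K(c),c["dist_coeffs"])[0].reshape(-1,2)
def blobs(mask,amin=40):
    n,l,s,ce=cv2.connectedComponentsWithStats(mask.astype(np.uint8))
    return [(ce[i],s[i],l==i) for i in range(1,n) if s[i,4]>=amin]
E
python3 - <<'E'
from h import *
from bench import viewer
img=cv2.imread("pics/top0.png"); c=viewer.get_calibration("top")
g=img.max(2).astype(int)
print("dark"); 
for ce,s,m in blobs((g<32)):
    if 285<ce[0]<410 and 140<ce[1]<260: print(ce.round(1),s,plane(c,[ce],.112).round(4), plane(c,[ce],.142).round(4))
print("bright")
for ce,s,m in blobs((g>125)):
    if 285<ce[0]<410 and 140<ce[1]<290: print(ce.round(1),s,plane(c,[ce],.085).round(4))
cv2.imwrite("pics/topc.png",cv2.resize(img[135:285,270:420],None,fx=4,fy=4,interpolation=cv2.INTER_CUBIC))
E
```

```text
dark
[391.4 153.5] [378 150  28   7  44] [[ 0.6221 -0.1843]] [[ 0.6155 -0.179 ]]
[348.9 195.4] [340 184  16  20  54] [[ 0.5297 -0.0882]] [[ 0.5256 -0.0854]]
bright
[323.9 162.2] [310 148  29  27 214] [[ 0.6097 -0.036 ]]
[377.7 174.9] [369 162  21  21 101] [[ 0.5791 -0.1566]]
[314.5 218.1] [305 207  21  21 128] [[ 0.483 -0.013]]
[370.6 227.1] [361 216  22  21 114] [[ 0.4616 -0.1374]]
[306.2 264.5] [294 254  26  22 199] [[0.3802 0.0067]]
```

View pics/topc.png

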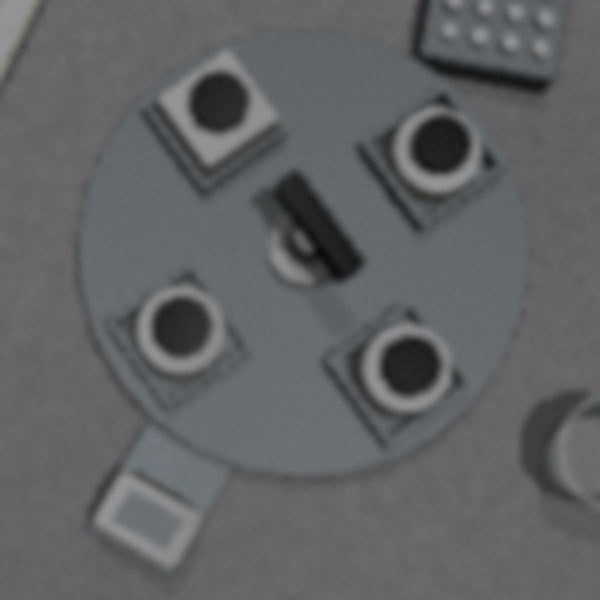

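The enlarged crop (4x, offset 270,135) shows the deck outline centred at (303,253). The handle top runs from (288,177) to (347,271), the square jar's cap is at (218,101) and the reader top's centre is at (147,521).

```bash
python3 - <<'E'
from h import *
from bench import viewer,manip
c=viewer.get_calibration("top")
P=lambda u,v,z: plane(c,[[270+(u+.5)/4-.5,135+(v+.5)/4-.5]],z)[0]
ax=P(303,253,.034); hd=P(318,224.5,.142); a,b=P(288,177,.142),P(347,271,.142)
print("axis",ax,hd,"len",np.linalg.norm(a-b),"hang",np.degrees(np.arctan2(*(a-b)[::-1])))
for n,(u,v),z in [("sq",(218,101),.112),("j2",(440,147),.112),("j3",(408,366),.112),("j4",(181,326),.112),("rd",(147,521),.085)]:
    p=P(u,v,z); d=p-(ax+hd)/2; print(n,p.round(4),"r",np.linalg.norm(d).round(4),"ang",np.degrees(np.arctan2(d[1],d[0])).round(2))
A=(ax+hd)/2; q0=manip.current_q()
th=np.degrees(np.arctan2(*(a-b)[::-1]))
for extra in (0,180):
  for t in (0,60,120):
    y=np.radians(th+extra+t+90) # tool x along handle => y across
    o=(R.from_euler('z',y)*R.from_euler('x',180,degrees=True)*R.from_euler('z',90,degrees=True)).as_quat()
    for z in (.114,.25,.35):
        q=manip.solve_ik([*A,z],o); print(extra,t,z,None if q is None else np.round(q,2))
E
```

```text
axis [ 0.53457009 -0.08701016] [ 0.53551886 -0.08606214] len 0.05933943283991964 hang 30.76132914420074
sq [ 0.6094 -0.0353] r 0.0903 ang 34.58
j2 [ 0.5823 -0.157 ] r 0.0848 ang -56.19
j3 [ 0.4617 -0.1362] r 0.0886 ang -145.91
j4 [ 0.4849 -0.0131] r 0.089 ang 124.32
rd [0.3793 0.0064] r 0.1814 ang 149.16
0 0 0.114 [ 0.7   0.53 -0.75  1.91  0.47  0.88 -1.32]
0 0 0.25 [ 0.83  0.38 -0.89  1.79  0.32  1.13 -1.2 ]
0 0 0.35 [ 0.91  0.3  -0.99  1.65  0.26  1.33 -1.15]
0 60 0.114 [ 0.81  0.6  -0.91  1.91  0.59  0.93 -0.37]
0 60 0.25 [ 0.9   0.41 -1.    1.79  0.38  1.15 -0.21]
0 60 0.35 [ 1.    0.35 -1.12  1.65  0.32  1.35 -0.16]
0 120 0.114 [ 0.87  0.64 -1.    1.9   0.66  0.97  0.62]
0 120 0.25 [ 0.97  0.47 -1.12  1.78  0.45  1.18  0.78]
0 120 0.35 [ 1.11  0.47 -1.35  1.65  0.47  1.41  0.76]
180 0 0.114 [ 1.02  0.86 -1.3   1.9   0.93  1.16  1.47]
180 0 0.25 [ 1.06  0.58 -1.29  1.78  0.59  1.24  1.71]
180 0 0.35 [ 1.09  0.43 -1.29  1.65  0.42  1.39  1.85]
180 60 0.114 [-0.55  0.57  0.86  1.95 -0.56  0.88 -2.52]
180 60 0.25 [-0.86  0.61  1.36  1.84 -0.63  1.24 -2.43]
180 60 0.35 [-0.92  0.49  1.44  1.7  -0.5   1.39 -2.53]
180 120 0.114 [ 0.55  0.48 -0.55  1.91  0.33  0.84 -2.25]
180 120 0.25 [ 0.7   0.33 -0.71  1.79  0.24  1.11 -2.18]
180 120 0.35 [ 0.78  0.26 -0.8   1.65  0.19  1.31 -2.14]
```

The radii match the stated 90 and 183 mm. The axis is near (0.535,-0.0865), the handle is at about 34°, the square jar is on its +x side, and the needed turn is about +115°. Next I'll move above the carousel and look with the wrist camera.

```bash
cat >> h.py <<'E'
def down(th):  # handle direction th (deg): tool x along th+180..., y across
    return (R.from_euler('z',th+90,degrees=True)*R.from_euler('x',180,degrees=True)*R.from_euler('z',90,degrees=True)).as_quat()
E
python3 - <<'E'
from h import *
from bench import viewer,manip
print(manip.current_clock()); manip.move_pose([.535,-.0865,.33],down(34.)); print(manip.current_clock(),manip.current_q().round(3))
c=viewer.get_calibration("wrist"); im=viewer.get_image("wrist"); cv2.imwrite("pics/w1.png",im[:,:,::-1]); 
np.save("w1.npy",c,allow_pickle=True); print(c)
E
```

```text
0.1
2.3167 [ 0.901  0.316 -0.972  1.681  0.27   1.29  -1.104]
{'vfov': 62.0931919241359, 'cx': 278.8929721805042, 'cy': 212.74120872677773, 'dist_coeffs': array([-0.08013859,  0.        ,  0.        ,  0.        ,  0.        ]), 'eye': array([ 0.60426352, -0.04160159,  0.48706956]), 'attitude': array([ 0.87145244, -0.4645226 , -0.07452505,  0.13869178])}
```

View pics/w1.png

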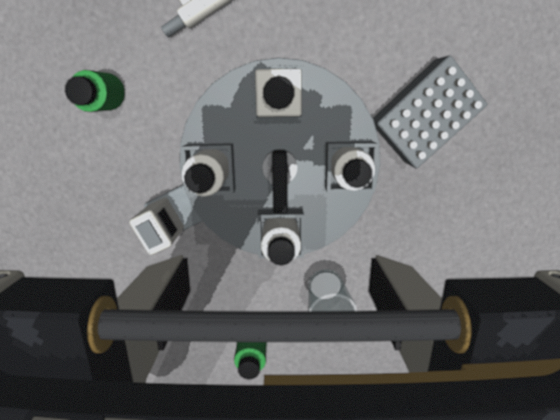

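The wrist picture shows the handle upright at (280,180), the square jar's cap at (278,93), the opposite cap at (281,250), the side caps at (201,177) and (356,171), and the reader top near (152,231).

```bash
python3 - <<'E'
from h import *
c=np.load("w1.npy",allow_pickle=True).item(); im=cv2.imread("pics/w1.png"); g=im.max(2).astype(int)
A=np.array([.535,-.0865])
for ce,s,m in blobs(g<45):
    if 170<ce[0]<390 and 60<ce[1]<270:
        p=plane(c,[ce],.112)[0]; d=p-A; print("dark",ce.round(1),s,p.round(4),np.linalg.norm(d).round(4),np.degrees(np.arctan2(d[1],d[0])).round(2))
        if 270<ce[0]<290 and 130<ce[1]<230:
            for v in range(s[1],s[1]+s[3],6):
                xs=np.where(m[v])[0]; e=plane(c,[[xs.min()-.5,v],[xs.max()+.5,v]],.142); print(v,xs.min(),xs.max(),e.mean(0).round(4),np.linalg.norm(e[0]-e[1]).round(4))
for ce,s,m in blobs(g>170):
    if 120<ce[0]<390 and 60<ce[1]<270: 
        box=cv2.boxPoints(cv2.minAreaRect(np.argwhere(m)[:,::-1].astype(np.float32)))
        z=.085 if ce[0]<180 and ce[1]>200 else .1
        w=plane(c,box,z); d=w.mean(0)-A
        print("br",ce.round(1),s,box.round(1).tolist(),w.mean(0).round(4),np.linalg.norm(np.diff(w,axis=0),axis=1).round(3),np.degrees([np.arctan2(*e[::-1]) for e in np.diff(w,axis=0)]).round(1),np.linalg.norm(d).round(4),np.degrees(np.arctan2(d[1],d[0])).round(2))
cv2.imwrite("pics/w1c.png",cv2.resize(im[50:270,120:390],None,fx=2.9,fy=2.7,interpolation=cv2.INTER_CUBIC))
E
```

```text
dark [277.9  92.8] [264  78  29  30 670] [ 0.6091 -0.0366] 0.0893 33.96
dark [279.3 180.8] [272 150  17  63 836] [ 0.533  -0.0895] 0.0036 -122.94
150 275 283 [ 0.5644 -0.0681] 0.0089
156 273 285 [ 0.5595 -0.0714] 0.0129
162 273 285 [ 0.5545 -0.0747] 0.0129
168 272 286 [ 0.5495 -0.0781] 0.015
174 273 286 [ 0.5447 -0.0819] 0.0141
180 273 286 [ 0.5396 -0.0853] 0.0141
186 273 285 [ 0.5341 -0.0884] 0.0132
192 274 285 [ 0.5292 -0.0923] 0.0123
198 274 285 [ 0.5239 -0.0959] 0.0123
204 274 286 [ 0.5188 -0.0999] 0.0134
210 272 288 [ 0.5134 -0.1035] 0.0176
dark [351.9 170. ] [343 159  18  23 286] [ 0.5874 -0.1485] 0.0812 -49.77
dark [201.9 176.8] [190 164  24  29 480] [ 0.4895 -0.0162] 0.0837 122.95
dark [279.8 240.9] [269 237  24  11  75] [ 0.4742 -0.1297] 0.0746 -144.63
dark [280.4 260.7] [271 257  20   7  41] [ 0.4534 -0.1445] 0.1001 -144.56
br [280.6  87.3] [257  69  45  45 803] [[257.0, 69.0], [301.0, 69.0], [301.0, 113.0], [257.0, 113.0]] [ 0.6112 -0.0366] [0.046 0.045 0.047] [ -56.1 -145.2  123.9] 0.0911 33.22
br [352.5 167.7] [336 151  40  40 404] [[327.5, 171.5], [356.0, 143.0], [381.0
[... 277 characters left out ...]
99389648438]] [ 0.4912 -0.0122] [0.035 0.044 0.035] [  12.5  -73.9 -165.7] 0.0862 120.49
br [293.2 171. ] [290 164   8  17 110] [[290.0, 164.0], [297.0, 164.0], [297.0, 180.0], [290.0, 180.0]] [ 0.5481 -0.0986] [0.008 0.018 0.008] [ -56.1 -145.3  123.9] 0.0178 -42.87
br [150.  232.2] [129 211  42  44 619] [[127.5999984741211, 221.10000610351562], [149.10000610351562, 208.0], [171.39999389648438, 244.5], [149.89999389648438, 257.70001220703125]] [0.3822 0.0048] [0.034 0.054 0.035] [ -26.  -120.6  155.5] 0.178 149.13
br [280.5 239.4] [261 228  39  31 388] [[261.0, 228.0], [299.0, 228.0], [299.0, 258.0], [261.0, 258.0]] [ 0.4676 -0.1345] [0.045 0.039 0.046] [ -56.1 -145.1  123.9] 0.0827 -144.57
```

View pics/w1c.png

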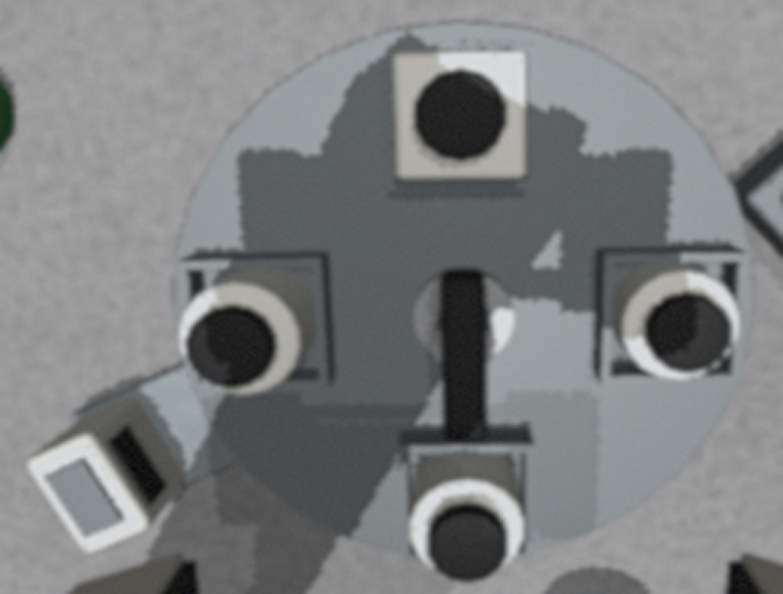

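```bash
python3 - <<'E'
from h import *
from bench import viewer,manip
t=manip.current_clock
a=t(); p=manip.current_tool_pos(); q=np.array(manip.current_q()); th=34.5
manip.servo_line(list(p),down(44.5),vel=.01); print("line10deg",t()-a); a=t()
manip.servo_line([*p[:2],p[2]+.003],down(34.5),vel=.003); print("line-10deg,3mm",t()-a,manip.current_q()-q); a=t()
for s in (.1,.3):
    q=np.array(manip.current_q()); q[6]+=s; manip.movej(list(q)); print("movej",s,t()-a); a=t()
    print(R.from_quat(manip.current_tcp_rot()).as_matrix()[:,0].round(3))
print(manip.current_tool_pos(),down(34.5),t())
E
```

```text
line10deg 0.3333000000000004
line-10deg,3mm 1.15 [ 0.00298472 -0.00213333 -0.00322923 -0.00400514 -0.00159857  0.00532025
  0.01269526]
movej 0.1 0.24999999999999956
[0.765 0.644 0.   ]
movej 0.3 0.3833000000000002
[0.545 0.838 0.   ]
[ 0.53485627 -0.08798755  0.33262322] [ 9.55019944e-01  2.96541575e-01  5.84781059e-17 -1.81579345e-17] 4.4833
```

```bash
python3 - <<'E'
from h import *
from bench import viewer,manip,effector
A=[.5355,-.0865]; o=down(34.5)
manip.servo_line([*A,.2],o,vel=.15); print(manip.current_tool_pos()); manip.servo_line([*A,.114],o,vel=.06)
print(manip.current_tool_pos(),manip.current_force())
effector.close(30); manip.sleep(.2)
print(manip.current_tool_pos(),manip.current_force().round(2),manip.current_wrist_torque().round(3),manip.current_finger_gap(),manip.current_gripper_force(),manip.current_clock(),manip.current_q().round(3))
cv2.imwrite("pics/s2.png",np.hstack([viewer.get_image("scene")[100:300,120:380,::-1],viewer.get_image("wrist")[20:220,150:410,::-1]]))
E
```

```text
[ 0.53607477 -0.08641107  0.2006701 ]
[ 0.5358211  -0.08656606  0.11439064] [ 0.03281115  0.91938495 -0.41776522]
[ 0.53641639 -0.08786906  0.11405247] [ 4.35 -3.26 -3.67] [-0.672 -0.715  0.136] 0.015954706421550745 30.000053644180298 8.4583 [ 0.704  0.537 -0.753  1.907  0.472  0.88  -1.257]
```

View pics/s2.png

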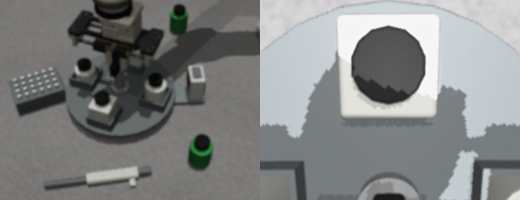

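The grip is firm (gap 16 mm), and the square jar still faces away from the reader. I'll recentre on the measured axis and turn gently.

```bash
python3 - <<'E'
from h import *
from bench import viewer,manip,effector
A=manip.current_tool_pos()[:2].copy()
yaw=lambda: (np.degrees(np.arctan2(*R.from_quat(manip.current_tcp_rot()).as_matrix()[1::-1,0])))%360
o=R.from_quat(manip.current_tcp_rot()); print("yaw",yaw())
z=.114; th=34.5
manip.servo_line([*A,z],down(th),vel=.002); print(manip.current_force().round(2))
for i in range(3):
    th+=20; z=.228-z if abs(z-.114)>1e-6 else .115
    z=.115 if i%2==0 else .114
    manip.servo_line([*A,z],down(th),vel=.0006)
    print(round(manip.current_clock(),2),th,yaw().round(2),manip.current_tool_pos().round(4),manip.current_force().round(1),manip.current_wrist_torque().round(2),manip.current_finger_gap(),manip.current_q()[6].round(2))
E
```

```text
yaw 34.45264143827181
[ 1.62 -2.26 -1.3 ]
9.75 54.5 54.51 [ 0.5366 -0.088   0.1141] [  7.   -2.7 -11.5] [-0.64 -1.39  0.09] 0.015890158649565465 -0.95
10.25 74.5 74.32 [ 0.5369 -0.0881  0.1141] [ 4.5 -2.4 -3.2] [-0.68 -0.93  0.11] 0.01544186094708864 -0.66
10.75 94.5 94.35 [ 0.5371 -0.0881  0.1141] [  9.   -3.5 -12.9] [-0.67 -1.95  0.04] 0.015983893973902267 -0.35
```

```bash
python3 - <<'E'
from h import *
from bench import viewer,manip,effector
yaw=lambda: (np.degrees(np.arctan2(*R.from_quat(manip.current_tcp_rot()).as_matrix()[1::-1,0])))%360
A=[.5378,-.0882]; th=94.5
while th<149.2:
    th=min(th+3,149.3)
    manip.servo_line([*A,.114],down(th),vel=.001)
    manip.sleep(.1)
print(round(manip.current_clock(),2),th,yaw().round(2),manip.current_tool_pos().round(4),manip.current_force().round(1),manip.current_wrist_torque().round(2),manip.current_finger_gap(),manip.current_q()[6].round(2))
manip.sleep(.3)
c=viewer.get_calibration("wrist"); im=viewer.get_image("wrist"); np.save("w3.npy",c,allow_pickle=True); cv2.imwrite("pics/w3.png",im[:,:,::-1])
cv2.imwrite("pics/t3.png",viewer.get_image("top")[:,:,::-1]);s=viewer.get_image("scene")[:,:,::-1]; cv2.imwrite("pics/s3.png",s)
a=cv2.resize(s[120:270,150:350],(400,300)); b=cv2.resize(im[:,:,::-1],(400,300)); cv2.imwrite("pics/m3.png",np.hstack([a,b]))
E
```

```text
17.88 149.3 149.38 [ 0.5377 -0.0878  0.1141] [-4.2 -0.8  5.5] [-0.01  0.57  0.02] 0.01567536831395218 0.48
```

View pics/m3.png

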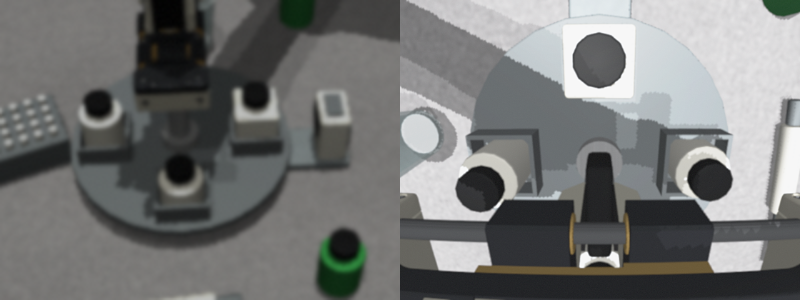

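View pics/w3.png

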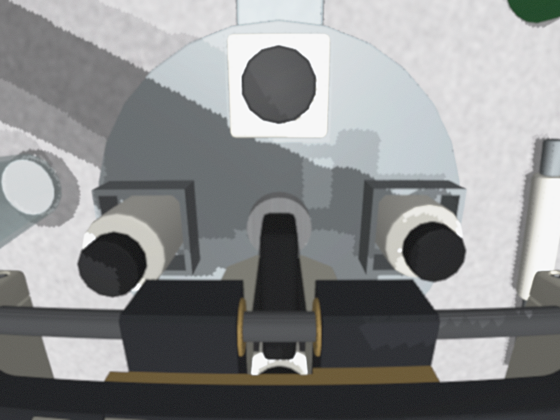

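The square jar now stands between the column and the reader's tongue: jar at (279,85), tongue edges at u≈237 and u≈324 along the top of the picture. The other jars are upright. A subpixel check of the alignment comes next.

```bash
python3 - <<'E'
from h import *
c=np.load("w3.npy",allow_pickle=True).item(); im=cv2.imread("pics/w3.png"); g=cv2.GaussianBlur(im,(0,0),1).astype(float)
s=np.abs(np.diff(g,axis=1)).sum(2)
def pk(v,a,b):
    w=s[v,a:b]; i=np.argmax(w); k=np.arange(max(i-2,0),min(i+3,b-a)); return a+.5+(k*w[k]).sum()/w[k].sum()
A=np.array([.5377,-.0880])
ang=lambda d:np.degrees(np.arctan2(d[1],d[0])).round(2)
L=[(pk(v,230,246),v) for v in range(1,20,3)];Rr=[(pk(v,315,332),v) for v in range(1,20,3)]
print(np.round(L,1).tolist(),np.round(Rr,1).tolist())
for z in (.01,.015):
    l,r=plane(c,L,z),plane(c,Rr,z); m=(l+r)/2
    print(z,"width",np.linalg.norm(l-r,axis=1).mean(),"mid",m[3],np.linalg.norm(m[3]-A),"dir",ang(m.mean(0)-A))
g2=im.min(2)
for n,mask,z in (("jar",im.max(2)>0,0),):
    pass
v=[45,60,110,125]; e=[(pk(k,220,240),k) for k in v],[(pk(k,318,340),k) for k in v]
l,r=plane(c,e[0],.094),plane(c,e[1],.094); m=(l+r)/2
for z in (.085,.09,.095): 
    l,r=plane(c,e[0],z),plane(c,e[1],z); m=(l+r)/2; print(z,"w",np.linalg.norm(l-r,axis=1).round(4),"jardir",ang(m.mean(0)-A),"edge",ang(l[0]-l[-1]),ang(r[0]-r[-1]))
for ce,st,m in blobs(im.max(2)<70,200):
    if 250<ce[0]<310 and ce[1]<130: p=plane(c,[ce],.112)[0]; print("cap",ce,p,np.linalg.norm(p-A),ang(p-A))
t=cv2.imread("pics/t3.png"); 
from bench import viewer
ct=viewer.get_calibration("top")
for ce,st,m in blobs(t.max(2)>125):
    if 285<ce[0]<410 and 140<ce[1]<290:
        b=cv2.minAreaRect(np.argwhere(m)[:,::-1].astype(np.float32)); p=plane(ct,[b[0]],.085 if ce[1]>240 else .094)[0]; print("top",ce,b,p,np.linalg.norm(p-A),ang(p-A))
E
```

```text
[[237.5, 1.0], [237.5, 4.0], [237.5, 7.0], [237.6, 10.0], [237.6, 13.0], [237.6, 16.0], [238.4, 19.0]] [[321.4, 1.0], [321.5, 4.0], [321.4, 7.0], [321.4, 10.0], [323.5, 13.0], [323.3, 16.0], [320.6, 19.0]]
0.01 width 0.0573069018612556 mid [ 0.41270783 -0.01439654] 0.1450534795426009 dir 149.44
0.015 width 0.05621132543311792 mid [ 0.41369507 -0.01498957] 0.1439018564529493 dir 149.44
0.085 w [0.0501 0.0502 0.0501 0.0516] jardir 150.14 edge 147.28 149.54
0.09 w [0.0487 0.0489 0.0488 0.0502] jardir 150.14 edge 147.28 149.54
0.095 w [0.0474 0.0476 0.0474 0.0489] jardir 150.13 edge 147.28 149.54
top [327.62008734 228.93449782] ((327.80767822265625, 228.4615478515625), (21.209938049316406, 21.333972930908203), 29.744882583618164) [ 0.45895979 -0.04172531] 0.0913310911899105 149.56
top [306.45814978 264.52863436] ((306.4465637207031, 264.594970703125), (22.715436935424805, 15.089151382446289), 29.357755661010742) [0.37994274 0.00625651] 0.18377062768183633 149.14
```

The jar and reader directions agree within about 0.5°, which is inside the jar's play. I'll hold, check and hand in.

```bash
python3 - <<'E'
from h import *
from bench import viewer,manip
manip.sleep(4.5)
print(manip.current_clock(),manip.current_finger_gap(),manip.current_gripper_force(),manip.current_force().round(1),np.abs(manip.current_joint_velocities()).max())
d=cv2.absdiff(viewer.get_image("wrist")[:,:,::-1].copy(),cv2.imread("pics/w3.png")); print("diff",d.mean(),d.max())
print(manip.hand_in())
E
```

```text
22.8333 0.015817495658026773 29.996610581874847 [-2.8  0.   5. ] 0.0009874483819193383
diff 1.0162216553287982 14
the job is handed in; nothing more can be done
None
```

The carousel was turned by its handle until the square jar faced the reader (within about 0.5° by camera), held still there for over 4 s, and handed in at about 23 s with the gripper still holding the handle at 30 N.

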